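# Index the stop turret and push the strip up to its stop

### The job

Set up the sawing board for its shortest piece without picking anything up: push the upright tab of the four-way stop turret round until the longest of the four stop screws has clicked into place pointing straight along the board at the wooden strip. Then push the strip flat against the fence and along it until its end rests against that screw. Leave the burnisher, the marker and the sanding block where they lie.

Things in the scene. Friction and masses are not known exactly. Their poses are not given: they have to be found in the camera images.
- saw_board: Sawing board screwed to the desk (fixed): wood, 96 x 236 x 18 mm. Origin: centre of its underside; y along its length, z up. The stop turret stands at its -y end, the strip lies on the bed (top face, 18 mm above the origin) at the +y end, a wooden fence along the +x side. The -x side and +y end of the bed are open.
- fence_face (a point): Point on the fence's straight working face (plane board x = +12 mm), at board y = +60 mm, 30 mm up. The fence runs from board y = -11 to +112 mm, is 18 mm thick, its top is 40 mm above the board's underside; the narrow gap in it at y = +15 mm is the saw kerf.
- turret_axis (a point): Point on the turret's upright axis (board x = 0, y = -65 mm), 60 mm above the board's underside. The turret is a steel block 36 x 36 mm, its top 47 mm up, with a level stop screw in each side, 32.5 mm up. The screws' 12 mm round heads end 50, 40, 32 and 26 mm from the axis, going anticlockwise from the longest; 4, 3, 2, 1 dots mark them on the block's top.
- turret (a joint): Turret angle, rad, anticlockwise from above, endless both ways. At 0 and every 2 pi the longest screw points along board +y at the strip. A spring detent clicks every quarter turn: about 0.19 N m (5 to 6 N at the tab) to leave a click, less and less towards halfway; let go within 35 degrees of a click, the turret is pulled home to it. Starts at a wrong click or between them.
- tab (a point): Middle of the upright steel tab for pushing the turret: 14 mm along the radius, 6 mm thick, 54 to 79 mm above the board's underside, 36 mm from the axis, on a flat arm whose underside is 51 mm up. It stands 45 degrees anticlockwise (from above) of the longest screw. Besides arm and tab only the hub nut, within 9 mm of the axis and up to 66 mm, stands higher than 52 mm.
- long_tip (a point): Centre of the end face of the longest stop screw, 50 mm from the turret's axis.
- stop_seat (a point): Fixed point of the board where the end of the longest screw must come: board x = 0, y = -15 mm, 32.5 mm up.
- strip: Loose dark hardwood strip, 24 x 80 x 24 mm, 60 g, lying on the bed, its 80 mm length (its y) roughly along the board, 4 to 10 mm off the fence and 24 to 40 mm short of the longest screw's place. Origin: centre of its underside; z up. Home against fence and longest screw its origin is at board x = 0, y = +25, z = 18 mm.
- strip_end (a point): Centre of the strip's end face that looks to the turret (40 mm from its centre along its -y, 12 mm above its underside).
- leather_case: Obstacle, fixed: tall black instrument case standing along x between the two desks, right of the sawing board, about 360 x 110 x 215 mm, its carrying handle and the low partition beside it no higher than 0.3 m. Origin: centre of its underside.
- burnisher: Bystander: burnisher with a dark wooden handle, 23 x 103 x 26 mm, on the desk on the -x side of the board. Origin: centre of its underside.
- marker: Bystander: short black marker, 14 x 50 x 14 mm, on the desk on the -x side of the board. Origin: centre of its underside.
- sanding_block: Bystander: wooden sanding block, 24 x 98 x 17 mm, on the desk behind the fence. Origin: centre of its underside.

How it is judged:
By the outcome, as a careful person would: the job done as asked, in the order asked, and still so for the second after the job is handed in, with the robot touching nothing.
It also fails if it takes over 72 s, if anything falls off the work surface, if the arm or the gripper's body presses on something with over 40 N, if the wrist force passes 120 N, or if a joint passes its speed limit or range.

### The arm

A 6-joint arm with a two-finger parallel gripper is mounted at the origin on a cart in front of the work surface, level with it; the furniture and walls round the work are solid. World frame = base frame: x ahead of the robot, y to its left, z up, the work surface at z = 0. Lengths are in mm, angles in degrees, forces in N, time in s.
With the tool pointing down it reaches from about 325 to 750 mm from the base axis. Payload 7.6 kg.
Tool frame: the origin (TCP) lies at the very end of the fingers, on their centre line; the grasp point (between the pads) lies 19 mm behind it; z points along the fingers, x is the direction in which the jaws open and shut, and the axes are right-handed (so a half turn about z gives the same grasp; the last joint's range is limited). The gripper opens to 85 mm and grips with 20 to 120 N. Pads are 22 mm wide; open, the fingers measure 114 mm over their backs; the gripper's body (76 mm by 85 mm) begins 54 mm behind the grasp point. The pads swing forward as they close: fully open they stand 13 mm farther back than shut.
Start: joints at [63.008, 2.991, 80.254, -0, 96.75, -4.028], TCP at [204.817, 483.421, 231.323] pointing down, gripper open.
Joint ranges: [-166.34, 166.34], [-52.06, 124.39], [6.96, 135.62], [-60.46, 240.46], [14.63, 156.25], [-167.68, 167.68]. Speed limits (degrees/s): [147.25, 147.25, 172.46, 180, 180, 180].

### API

Orientations are given as [roll, pitch, yaw] about the fixed x, y, z axes, in that order (R = Rz(yaw) Ry(pitch) Rx(roll)).
In Python, from bench import bot, solver, eyes, order, models gives the robot as it stands. Calls block until the motion is done:
- bot.move_pose(position, orientation): joint-space move of the TCP to a pose.
- bot.move_linear(position, frame=None, max_speed=150): straight line of the TCP; frame=None keeps the orientation; max_speed is the mean speed in mm/s.
- bot.move_joints(angles): joint-space move.
- bot.grip(opening): finger opening in mm; the grip force is fixed at half the most; returns when the fingers have stopped.
- bot.wait(seconds).
- solver.ik(position, orientation): joint angles nearest the present ones, or None.
- eyes.camera(name): name is "scene" or "top" or "wrist"; returns the picture (400x640x3 uint8, red, green, blue); there is no depth.
- eyes.camera_params(name): a dict with "camera_matrix" (3x3 intrinsics, pixels), "extrinsics" (4x4, takes a point from world to camera coordinates). Camera axes: x right, y down, z forward; pixel columns grow to the right and rows downward; lengths in mm; the calibration is good to about 2 mm. The wrist camera is an equidistant fisheye: a pixel r from the principal point sees the ray r / f radians off the axis. A picture is of the moment at which its call begins: read the wrist's pose just before it. camera_params takes no time and is no camera call; for the wrist camera it gives the pose at the moment of the call.
A pose or a line that the arm cannot do raises bot.Unreachable and nothing moves.
- order.hand_in(): hands the job in, once; it reports no verdict.
Trained networks look in the newest picture that a camera, given by its name, has taken for a name from the list of things; names that differ only in an ending like _2 or _b are one class to them, and where a whole thing is asked for, a point or a joint stands for the part that bears it (a point fixed in the world has none). Each returns a list of dicts, best first, with "conf" (0 to 1); they miss things now and then, are a little off and sometimes report something else, mostly with a low value. They report only what shows in the picture. A call takes as long as a camera call.
- models.masks_of(target, camera): "mask" (400x640 bool, what is visible of it) and "box" ([left, top, width, height] in pixels, round what is visible of it).
Readings, each from a call of its own:
- bot.read_time(): time.
- bot.read_q(): joint angles.
- bot.read_joint_velocities(): joint speeds.
- bot.read_joint_efforts(): joint torques, N m.
- bot.read_tool_pos(): TCP position.
- bot.read_eef_rot(): TCP orientation.
- bot.read_contact_force(): force on the tool from outside, world axes, zero at the start.
- bot.read_torque(): the same for the moment, N m.
- bot.read_grip_width(): finger opening in mm.
Only numpy, scipy, OpenCV 4.12 (cv2) and the standard library are available. Lean on these libraries where they do the work, as an engineer would, in place of code of your own. Each camera call takes 0.05 s, during which the arm holds its last target.

## Working session

There is one attempt and no reset: what is moved stays moved. The work goes in short steps, each a Python script; the robot and the scene stay as the last script left them, time stands still between calls to the robot, and variables do not carry over. Pictures are saved under pics/ and viewed, and the job is handed in when it is done.

```bash
ls; mkdir -p pics; python3 - <<'E'
from bench import bot, solver, eyes, order, models
import cv2,numpy as np
for n in ["scene","top","wrist"]:
    im=eyes.camera(n); cv2.imwrite(f"pics/a_{n}.png",im[:,:,::-1])
    p=eyes.camera_params(n); print(n,np.round(p["camera_matrix"],1).tolist(),np.round(p["extrinsics"],3).tolist())
    for t in ["saw_board","strip","turret","tab"]:
        r=models.masks_of(t,n)
        print(t,[(round(d["conf"],2),d["box"]) for d in r[:2]])
print(bot.read_time(),bot.read_tool_pos(),bot.read_eef_rot())
E
```

```text
pics
scene [[386.3, 0.0, 315.3], [0.0, 386.3, 193.3], [0.0, 0.0, 1.0]] [[0.739, 0.673, -0.011, -553.783], [0.574, -0.638, -0.514, -125.984], [-0.353, 0.373, -0.858, 1001.287], [0.0, 0.0, 0.0, 1.0]]
saw_board [(0.88, [326.8, 130.4, 42.3, 90.1])]
strip [(0.58, [338.6, 132.9, 12.9, 33.4])]
turret [(0.81, [335.0, 170.0, 38.4, 32.2])]
tab [(0.55, [333.6, 170.7, 33.8, 32.2]), (0.21, [323.4, 130.5, 44.2, 87.6])]
top [[499.6, 0.0, 322.5], [0.0, 499.6, 201.4], [0.0, 0.0, 1.0]] [[-0.02, -1.0, -0.013, 264.818], [-0.991, 0.021, -0.131, 560.431], [0.131, 0.01, -0.991, 880.907], [0.0, 0.0, 0.0, 1.0]]
saw_board [(0.63, [208.4, 167.3, 127.6, 118.2])]
strip [(0.86, [230.9, 225.1, 40.8, 38.0])]
turret [(0.61, [271.0, 180.9, 43.0, 33.6])]
tab [(0.69, [274.3, 177.1, 40.2, 34.5])]
wrist [[309.7, 0.0, 324.3], [0.0, 309.7, 195.3], [0.0, 0.0, 1.0]] [[0.39, 0.921, 0.001, -524.628], [0.877, -0.372, 0.304, -38.648], [0.28, -0.118, -0.953, 378.729], [0.0, 0.0, 0.0, 1.0]]
saw_board [(0.96, [316.8, 313.4, 70.9, 30.0])]
strip []
turret []
tab []
0.75 [204.84426512 483.41501171 231.34426612] [ 1.79997913e+02 -6.84582368e-03  6.70326418e+01]
```

```bash
python3 - <<'E'
import cv2
a=cv2.imread("pics/a_top.png");cv2.imwrite("pics/a_topc.png",cv2.resize(a[140:300,190:350],None,fx=3.7,fy=3.7,interpolation=cv2.INTER_CUBIC))
E
```

```text
(no output)
```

View pics/a_top.png

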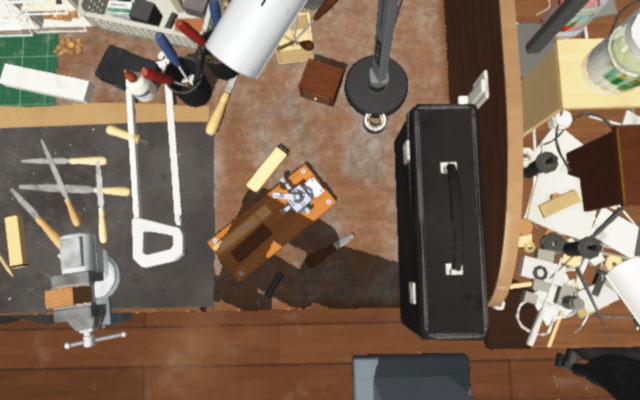

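View pics/a_scene.png

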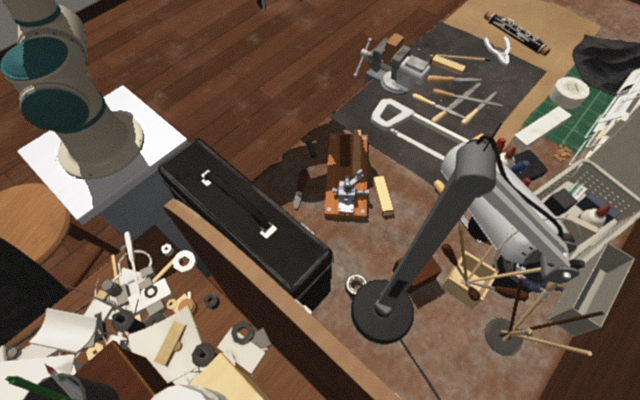

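View pics/a_wrist.png

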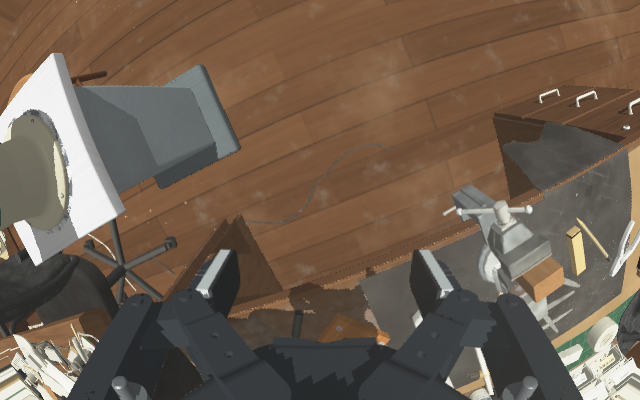

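```bash
sleep 1
```

```text
(no output)
```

View pics/a_topc.png

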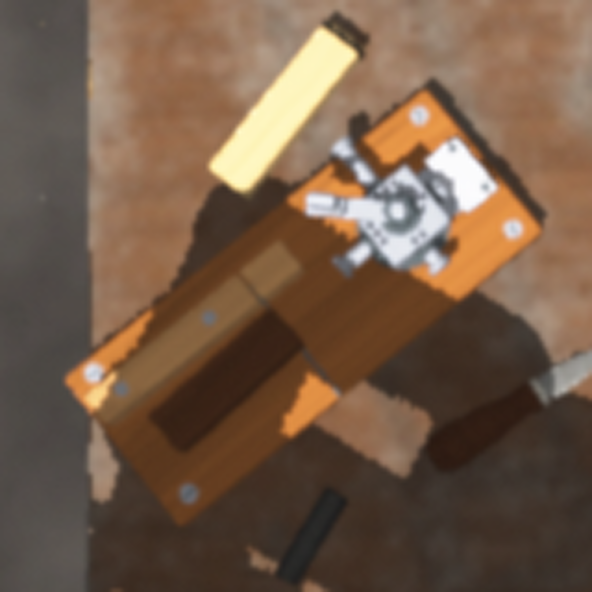

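The top view shows the board diagonal around px (270,220), with the strip at its lower-left end. The tab points left, so the longest screw probably points at the fence side. I'll fit the board pose roughly, then take a closer look with the wrist camera.

```bash
cat > h.py <<'E'
from bench import bot, solver, eyes, order, models
import cv2,numpy as np
from scipy.optimize import least_squares
def proj(P,p,fish=False):
    P=np.atleast_2d(P).astype(float); K=np.array(p["camera_matrix"]);T=np.array(p["extrinsics"])
    c=P@T[:3,:3].T+T[:3,3]
    if fish:
        rho=np.hypot(c[:,0],c[:,1]);th=np.arctan2(rho,c[:,2]);s=th/np.maximum(rho,1e-9)
        return np.c_[K[0,0]*c[:,0]*s+K[0,2],K[1,1]*c[:,1]*s+K[1,2]]
    q=c@K.T; return q[:,:2]/q[:,2:]
def ray(uv,p,fish=False):
    K=np.array(p["camera_matrix"]);T=np.array(p["extrinsics"]);R=T[:3,:3]
    d=np.array([(uv[0]-K[0,2])/K[0,0],(uv[1]-K[1,2])/K[1,1],1.])
    if fish:
        r=np.hypot(d[0],d[1]); d=np.array([d[0]/r*np.sin(r),d[1]/r*np.sin(r),np.cos(r)])
    return -R.T@T[:3,3], R.T@d
def atz(uv,p,z,fish=False):
    o,d=ray(uv,p,fish); return o+d*(z-o[2])/d[2]
def b2w(P,b):
    P=np.atleast_2d(P).astype(float);c,s=np.cos(b[2]),np.sin(b[2])
    return np.c_[b[0]+c*P[:,0]-s*P[:,1],b[1]+s*P[:,0]+c*P[:,1],P[:,2]]
E
python3 - <<'E'
from h import *
p=eyes.camera_params("top")
# +y+x, +y-x, -y-x, -y+x  top corners
px=np.array([(67,380),(183,523),(543,222),(430,83)])/3.7+[190,140]
B=[[48,118,18],[-48,118,18],[-48,-118,18],[48,-118,18]]
f=lambda b:(proj(b2w(B,b),p)-px).ravel()
r=least_squares(f,[480,350,np.radians(50)]);print(r.x,np.degrees(r.x[2]),r.fun.round(1))
b=r.x
ax=b2w([[0,-65,47]],b);print("axis",ax,proj(ax,p), proj(b2w([[0,-65,66]],b),p))
t=atz(np.array([320,205])/3.7+[190,140],p,79);print(t)
a=b2w([[0,-65,60]],b)[0];d=np.degrees(np.arctan2(t[1]-a[1],t[0]-a[0]));
print("theta",d-45-90-np.degrees(b[2]))
for n in ["strip","leather_case","burnisher","marker","sanding_block"]:
    pass
print(atz((370,85),p,0),atz((400,110),p,215),atz((430,335),p,215))
E
```

```text
[533.22821502 346.8678171    0.67571275] 38.71548888246004 [-0.3 -0.8  0.4  0.5  0.9  0.5 -1.  -0.3]
axis [[573.8826996  296.15082898  47.        ]] [[298.80587607 196.92212655]] [[298.16832356 195.43995001]]
[572.88626855 333.63392379  79.        ]
theta -82.19272639405824
[800.87572459 155.06650937   0.        ] [679.85552253 130.93384486 215.        ] [346.60033557 101.45920095 215.        ]
```

```bash
python3 - <<'E'
from h import *
c=np.array([545,335])
for yaw in [-123.-0, -51.3, 38.7,128.7,-141.3,-57,123,60,0]:
    d=np.radians(yaw+90); t=c-78*np.array([np.cos(d),np.sin(d)])
    print(yaw,t.round(),np.round(solver.ik([*t,240],[180,0,yaw]),0) if solver.ik([*t,240],[180,0,yaw]) is not None else None)
E
```

```text
-123.0 [480. 377.] [ 35.  17.  64.   0.  99. 158.]
-51.3 [484. 286.] [27.  9. 73. -0. 98. 78.]
38.7 [594. 274.] [ 22.  24.  54.  -0. 101. -17.]
128.7 [606. 384.] [ 29.  36.  38.   0. 105. -99.]
-141.3 [496. 396.] None
-57 [480. 293.] [28.  9. 73. -0. 98. 85.]
123 [610. 377.] [ 29.  37.  38.   0. 106. -94.]
60 [613. 296.] [ 23.  29.  48.  -0. 103. -37.]
0 [545. 257.] [22. 16. 65. -0. 99. 22.]
```

```bash
python3 - <<'E'
from h import *
pt=eyes.camera_params("top");ps=eyes.camera_params("scene")
for a,b in [((225,65),(450,165)),((225,65),(560,265)),((247,76),(540,275)),((385,10),(475,165)),((385,10),(480,140))]:
    o,d=ray(a,pt);o2,d2=ray(b,ps)
    s=np.linalg.lstsq(np.c_[d,-d2],o2-o,rcond=None)[0]
    print((o+d*s[0]).round(),(o2+d2*s[1]).round())
E
```

```text
[756. 397. 220.] [739. 379. 209.]
[ 901.  468. -122.] [1030.  518.  -57.]
[ 878.  420. -130.] [1010.  473.  -69.]
[736. 173. 411.] [797. 214. 439.]
[721. 177. 439.] [788. 220. 470.]
```

```bash
python3 - <<'E'
from h import *
bot.move_pose([484,286,240],[180,0,-51.3])
print(bot.read_tool_pos(),bot.read_time(),bot.read_contact_force())
import pickle
p=eyes.camera_params("wrist");im=eyes.camera("wrist");pickle.dump((p,im),open("w1.pkl","wb"))
cv2.imwrite("pics/w1.png",im[:,:,::-1])
b=[533.2,346.9,np.radians(38.7)]
print(proj(b2w([[48,118,18],[-48,118,18],[-48,-118,18],[48,-118,18],[0,-65,47]],b),p,True))
for t in ["saw_board","strip","turret","tab"]:
    print(t,[(round(d["conf"],2),d["box"]) for d in models.masks_of(t,"wrist")[:2]])
E
```

```text
[483.58255385 286.59335618 240.01691609] 2.0417 [-1.67130993  1.10936959 -0.33889078]
[[212.6142887   65.43397895]
 [215.37360573 143.26976717]
 [408.82201891 142.73574719]
 [411.26578068  63.52887207]
 [370.24054856 101.39143079]]
saw_board [(0.62, [210.8, 57.1, 199.1, 84.5])]
strip [(0.85, [222.7, 96.2, 76.6, 21.3])]
turret [(0.68, [333.1, 59.7, 58.6, 72.0])]
tab [(0.55, [328.4, 57.0, 63.9, 71.9]), (0.29, [231.9, 161.7, 40.6, 27.4])]
```

View pics/w1.png

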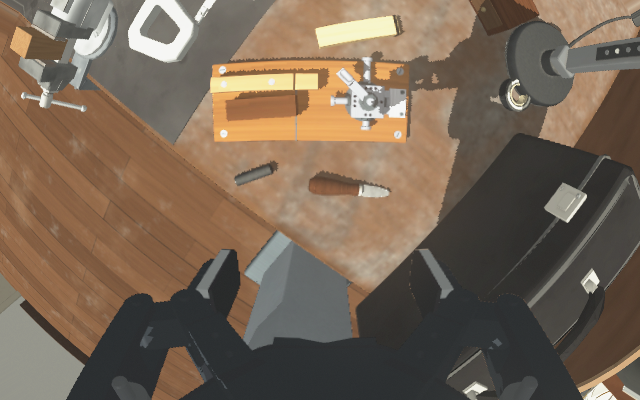

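```bash
python3 - <<'E'
import cv2
a=cv2.imread("pics/w1.png");cv2.imwrite("pics/w1c.png",cv2.resize(a[45:155,200:420],None,fx=3.6,fy=3.6,interpolation=cv2.INTER_CUBIC))
cv2.imwrite("pics/w1d.png",cv2.resize(a[50:140,320:420],None,fx=6.5,fy=6.5,interpolation=cv2.INTER_CUBIC))
E
```

```text
(no output)
```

View pics/w1c.png

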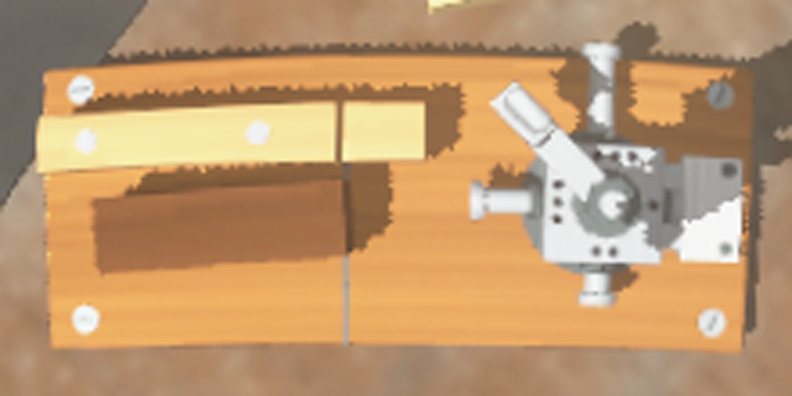

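View pics/w1d.png

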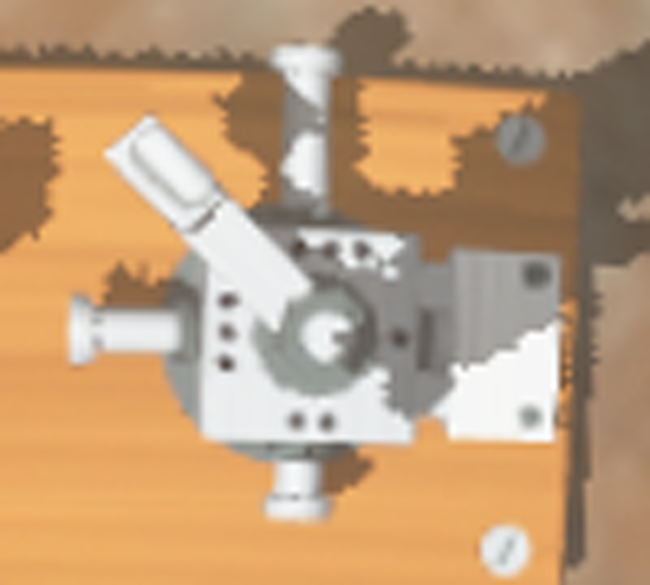

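```bash
python3 - <<'E'
from h import *
import pickle
p,im=pickle.load(open("w1.pkl","rb"));pt=eyes.camera_params("top")
px=np.array([(45,72),(52,350),(741,350),(752,70)])/3.6+[200,45]
px2=np.array([(67,380),(183,523),(543,222),(430,83)])/3.7+[190,140]
B=[[48,118,18],[-48,118,18],[-48,-118,18],[48,-118,18]]
f=lambda b:(proj(b2w(B,b),p,True)-px).ravel()
r=least_squares(f,[533,347,.676]);print(r.x,np.degrees(r.x[2]),r.fun.round(1))
b=r.x
def w2b(w,b):
    d=w[:2]-b[:2];c,s=np.cos(b[2]),np.sin(b[2]);return np.r_[c*d[0]+s*d[1],-s*d[0]+c*d[1],w[2]]
o,_=ray((0,0),p,True);print("cam board",w2b(o,b).round())
ax=np.array([320,335])/6.5+[320,50]
print("nut",w2b(atz(ax,p,66,True),b))
for q in [(128,135)]: print("tab end",w2b(atz(np.array(q)/6.5+[320,50],p,79,True),b))
for q in [(95,200),(345,180),(347,255),(100,272)]:
    print("strip",w2b(atz(np.array(q)/3.6+[200,45],p,42,True),b).round(1))
f=lambda b:(proj(b2w(B,b),pt)-px2).ravel()
print(proj(b2w([[12,-11,40],[12,112,40],[12,0,18]],b),p,True)*3.6-np.array([200,45])*3.6)
E
```

```text
[532.14626361 348.71056706   0.66888423] 38.324243442770275 [-1.2 -0.3 -0.9  0.3  1.1  0.8  1.  -0.6]
cam board [  0. -18. 382.]
nut [-5.16217812e-02 -6.32506755e+01  6.60000000e+01]
tab end [ 29.32637283 -32.33029306  79.        ]
strip [ 2.5 91.3 42. ]
strip [ 6.  12.9 42. ]
strip [-16.9  12.4  42. ]
strip [-20.3  90.4  42. ]
[[425.01025414 160.2947197 ]
 [ 35.18020587 174.14356607]
 [392.05600196 162.59060432]]
```

```bash
cat >> h.py <<'E'
BP=np.array([532.5,348.0,np.radians(38.5)])
BY=38.5
def W(x,y,z): return b2w([[x,y,z]],BP)[0]
def w2b(w,b=BP):
    d=np.array(w[:2])-b[:2];c,s=np.cos(b[2]),np.sin(b[2]);return np.r_[c*d[0]+s*d[1],-s*d[0]+c*d[1],w[2]]
def tabpose(phi,s,z,r=36):
    a=np.radians(phi);e=np.array([np.cos(a),np.sin(a)]);t=np.array([-e[1],e[0]])
    q=np.array([0,-65])+r*e-s*t
    yaw=BY+phi-90
    return W(q[0],q[1],z),[180,0,yaw]
def shot(n,cam="wrist"):
    import pickle
    p=eyes.camera_params(cam);im=eyes.camera(cam);pickle.dump((p,im),open(n+".pkl","wb"));cv2.imwrite(f"pics/{n}.png",im[:,:,::-1]);return p,im
E
python3 - <<'E'
from h import *
for phi,s in [(45,30),(90,19),(135,19)]:
    P,o=tabpose(phi,s,60);print(P.round(),o,np.round(solver.ik(P,o)))
bot.grip(0)
P,o=tabpose(45,32,130);bot.move_pose(P,o)
P,o=tabpose(45,32,60);bot.move_linear(P,max_speed=80)
print(bot.read_time(),bot.read_contact_force(),bot.read_tool_pos(),P,bot.read_grip_width())
shot("t1");shot("t1t","top")
E
python3 -c "
import cv2
a=cv2.imread('pics/t1t.png');cv2.imwrite('pics/t1tc.png',cv2.resize(a[140:300,190:350],None,fx=3.7,fy=3.7,interpolation=cv2.INTER_CUBIC))"
```

```text
[607. 330.  60.] [180, 0, -6.5] [25. 36. 60. -0. 85. 32.]
[565. 337.  60.] [180, 0, 38.5] [ 28.  31.  67.  -0.  83. -11.]
[539. 320.  60.] [180, 0, 83.5] [ 27.  26.  73.  -0.  81. -56.]
4.875 [-0.61141946  0.27896796  0.14382149] [609.25715701 329.45812157  60.86604429] [608.83306646 329.27655377  60.        ] -0.09928455072877594
```

View pics/t1.png

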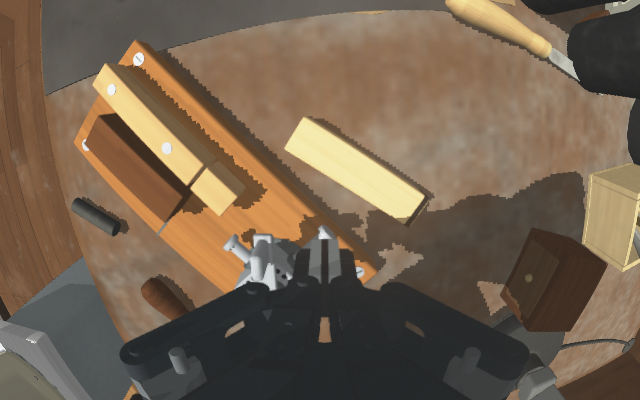

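```bash
sleep 1
```

```text
(no output)
```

View pics/t1tc.png

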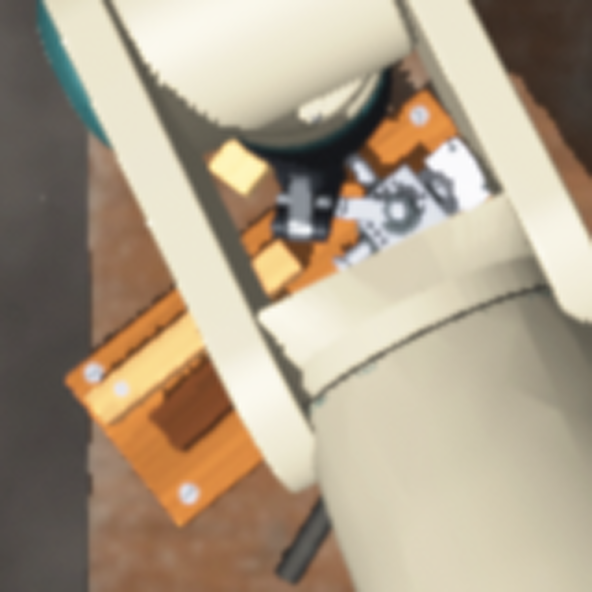

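In the wrist view the shut fingertips are at about (325,250), clockwise of the tab at (262,250), with the longest screw under them. Now I'll push the tab round.

```bash
python3 - <<'E'
from h import *
for phi,s in [(45,24),(45,19)]+[(p,18.5) for p in range(53,134,8)]+[(135,18.5)]:
    P,o=tabpose(phi,s,60);bot.move_linear(P,o,max_speed=60)
    print(phi,s,np.round(bot.read_contact_force(),1),np.round(np.linalg.norm(bot.read_tool_pos()-P),1))
bot.wait(.4)
print(bot.read_contact_force(),bot.read_tool_pos(),P,bot.read_time())
shot("t2")
P,o=tabpose(135,30,60);bot.move_linear(P,max_speed=60)
bot.move_linear(P+[0,0,90],max_speed=150)
print(bot.read_time());shot("t3")
E
```

```text
45 24 [-0.7 -0.1  0. ] 0.5
45 19 [-0.1  0.2  0.4] 0.2
53 18.5 [ 1.9 -0.5 -1.2] 0.6
61 18.5 [ 2.9 -1.1 -0.4] 0.4
69 18.5 [ 1.5  0.3 -0.3] 0.2
77 18.5 [0.7 1.  0.2] 0.1
85 18.5 [ 1.6  0.4 -1. ] 0.2
93 18.5 [-0.5  0.1 -0.6] 0.2
101 18.5 [ 0.2 -0.  -0.5] 0.2
109 18.5 [0.  0.9 0.9] 0.2
117 18.5 [ 0.4 -0.4  0.5] 0.2
125 18.5 [ 0.5 -0.  -0.7] 0.3
133 18.5 [-0.1 -0.2 -1.1] 0.3
135 18.5 [-0.2  0.  -0.3] 0.2
[ 0.60570076  0.91065856 -0.05689805] [539.29521356 319.61229467  59.97250345] [539.28912403 319.58686483  60.        ] 9.3667
10.5083
```

View pics/t2.png

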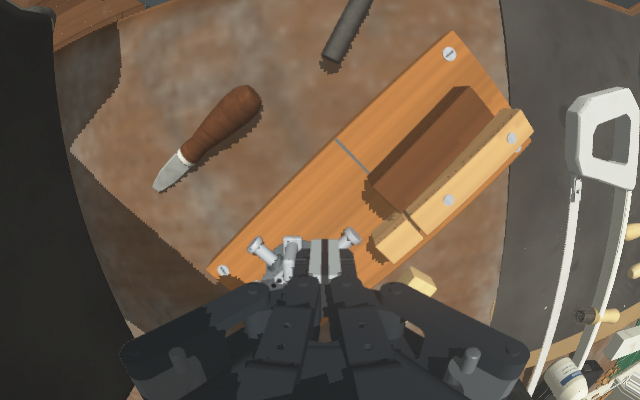

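View pics/t3.png

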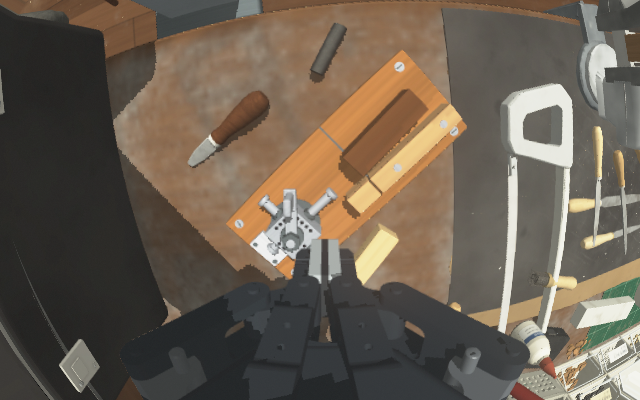

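```bash
python3 - <<'E'
from h import *
a=cv2.imread("pics/t3.png");cv2.imwrite("pics/t3c.png",cv2.resize(a[80:290,220:470],None,fx=2.8,fy=2.8,interpolation=cv2.INTER_CUBIC))
import pickle
p,im=pickle.load(open("t3.pkl","rb"))
print((proj([W(0,-15,32.5),W(-25.5,-39.5,79),W(0,-65,66),W(12,112,40),W(12,-11,40)],p,True)-[220,80])*2.8)
E
```

```text
[[312.07352575 314.07054754]
 [180.45889821 363.60312683]
 [191.73858688 464.35760752]
 [640.39348539  62.76565864]
 [349.51345548 338.98360816]]
```

View pics/t3c.png

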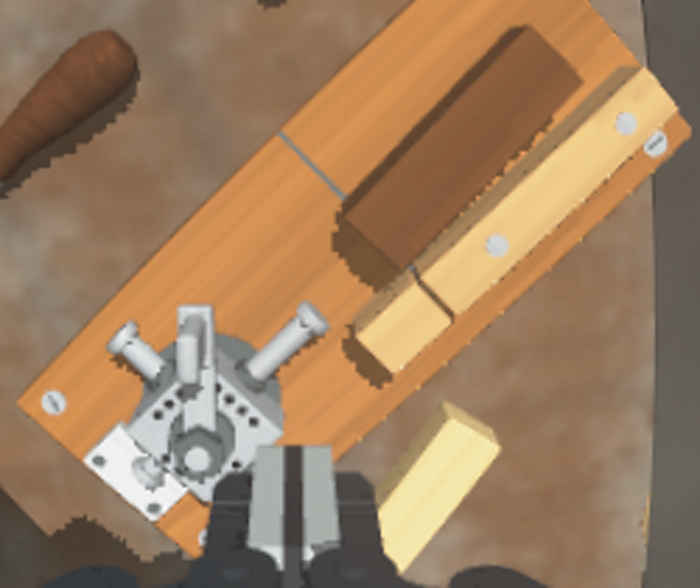

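The turret has clicked home: four-dot side and longest screw face the strip, with the tip at crop px (318,312) against a predicted (312,314). Next I'll push the strip to the fence, stopping on force.

```bash
cat >> h.py <<'E'
YAW=BY-90
def fb():
    f=np.mean([bot.read_contact_force() for _ in range(5)],axis=0)
    c,s=np.cos(BP[2]),np.sin(BP[2]);return np.array([c*f[0]+s*f[1],-s*f[0]+c*f[1],f[2]])
def push(start,dirv,maxd,lim,step=1.0,z=26):
    start=np.array(start,float);dirv=np.array(dirv,float);d=0;f0=fb()
    while d<maxd:
        d+=step;q=start+d*dirv;bot.move_linear(W(q[0],q[1],z),max_speed=25)
        f=-(fb()-f0)[:2]@dirv
        if f>2: bot.wait(.1); f=-(fb()-f0)[:2]@dirv
        if f>lim: break
    print("push end",q,"force",round(f,1),"tcp board",w2b(bot.read_tool_pos()).round(1),"t",bot.read_time());return q
E
python3 - <<'E'
from h import *
bot.move_pose(W(-52,52,130),[180,0,YAW])
bot.move_linear(W(-52,52,26),max_speed=120)
bot.wait(.2);print(bot.read_time(),fb(),w2b(bot.read_tool_pos()))
bot.move_linear(W(-35,52,26),max_speed=40)
q=push([-35,52],[1,0],18,5)
shot("s1")
E
```

```text
13.8833 [ 0.87348482 -0.03937177  1.04867811] [-51.54758303  51.97278777  26.83897866]
push end [-20.  52.] force 10.1 tcp board [-21.4  52.   25.9] t 18.4083
```

View pics/s1.png

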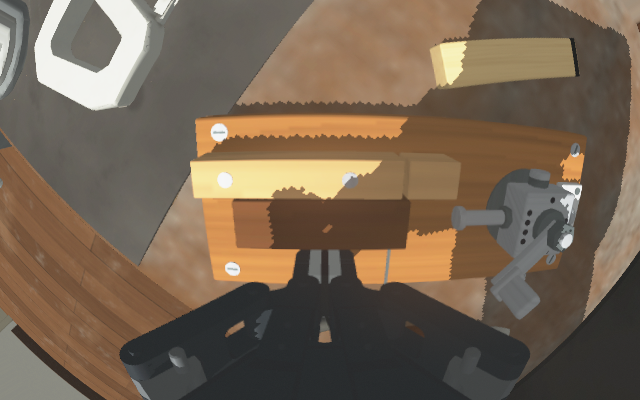

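The strip is flat on the fence: its edge runs from (233,200) to (409,197), parallel to it. Next is the end push.

```bash
python3 - <<'E'
from h import *
bot.move_linear(W(-40,52,26),max_speed=60)
bot.move_linear(W(-40,52,75),max_speed=150)
bot.move_linear(W(-2.5,125,75),max_speed=150)
bot.move_linear(W(-2.5,125,27),max_speed=100)
bot.wait(.2);print(bot.read_time(),fb(),w2b(bot.read_tool_pos()))
bot.move_linear(W(-2.5,110,27),max_speed=40)
bot.move_linear(W(-2.5,86,27),max_speed=25)
q=push([-2.5,86],[0,-1],14,4.5,z=27)
bot.wait(.2);print(fb());shot("s2")
E
```

```text
20.95 [0.79891964 0.05967232 0.55350821] [ -1.94101828 125.00800456  28.01948306]
push end [-2.5 79. ] force 6.1 tcp board [-2.6 79.8 27. ] t 24.4333
[-0.06359457  4.75933969  0.62972868]
```

View pics/s2.png

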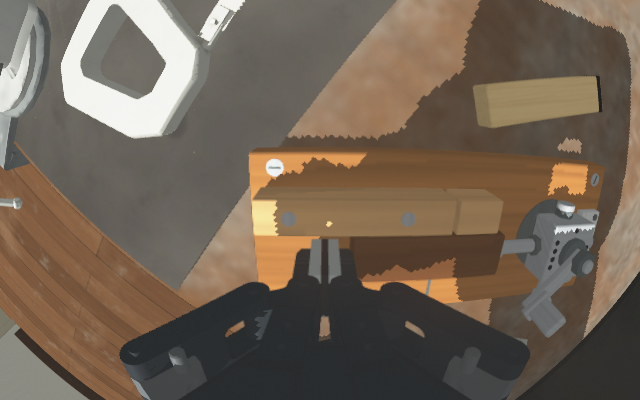

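```bash
python3 - <<'E'
from h import *
bot.move_linear(W(-2.5,98,27),max_speed=50)
bot.move_linear(W(-2.5,98,80),max_speed=150)
bot.move_linear(W(-42,25,80),max_speed=150)
bot.move_linear(W(-42,25,26),max_speed=100)
bot.move_linear(W(-27,25,26),max_speed=40)
q=push([-27,25],[1,0],9,4)
bot.move_linear(W(-42,25,26),max_speed=50)
bot.move_linear(W(-42,25,100),max_speed=150)
bot.move_pose([484,286,240],[180,0,YAW])
bot.wait(.3)
p,im=shot("f1");shot("f1t","top")
pts=[W(0,-15,32.5),W(12,65,42),W(12,-15,42),W(-12,-15,42),W(-12,65,42)]
print((proj(pts,p,True)-[200,45])*3.6)
cv2.imwrite("pics/f1c.png",cv2.resize(im[45:155,200:420,::-1],None,fx=3.6,fy=3.6,interpolation=cv2.INTER_CUBIC));print(bot.read_time())
E
```

```text
push end [-21.  25.] force 4.4 tcp board [-21.6  25.   25.9] t 29.2333
[[438.21433149 197.60092527]
 [174.34558217 165.56267218]
 [437.91288748 158.07038869]
 [437.97696908 237.21928473]
 [176.33208365 243.11811133]]
31.4917
```

View pics/f1c.png

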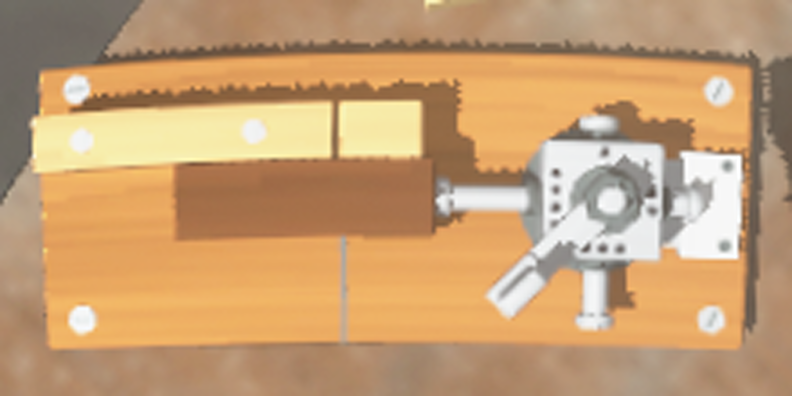

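The strip lies against the fence and reaches the screw head at crop px (436,198). The side re-push may have opened a hair gap, so I'll do one more gentle end push.

```bash
python3 - <<'E'
from h import *
bot.move_pose(W(-2.5,98,90),[180,0,YAW])
bot.move_linear(W(-2.5,98,27),max_speed=100)
bot.wait(.2)
bot.move_linear(W(-2.5,85,27),max_speed=40)
q=push([-2.5,85],[0,-1],10,3.5,step=.5,z=27)
bot.move_linear(W(-2.5,98,27),max_speed=40)
bot.move_linear(W(-2.5,98,100),max_speed=150)
bot.move_pose([484,286,240],[180,0,YAW]);bot.wait(.3)
p,im=shot("f2");print(bot.read_time())
cv2.imwrite("pics/f2c.png",cv2.resize(im[65:120,240:380,::-1],None,fx=5.6,fy=5.6,interpolation=cv2.INTER_CUBIC))
E
```

```text
push end [-2.5 79.5] force 4.5 tcp board [-2.5 79.9 27. ] t 36.6333
39.0333
```

View pics/f2c.png

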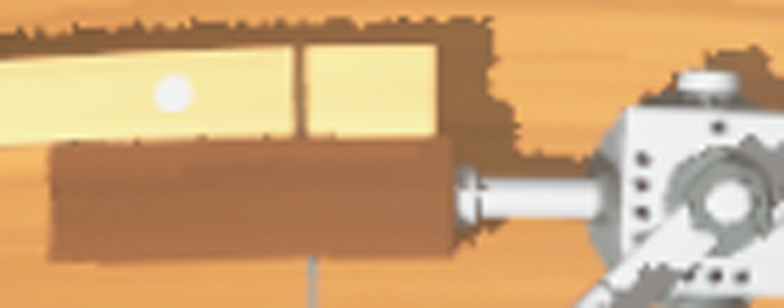

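View pics/f2.png

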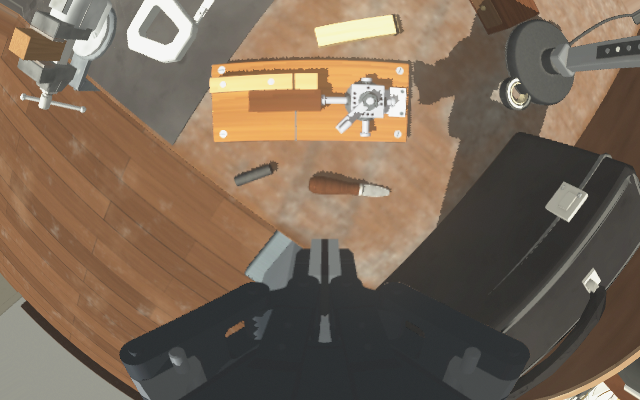

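The strip end at (453,195) touches the screw head and its edge follows the fence. The burnisher, marker and sanding block are where they were in the first wrist picture.

```bash
python3 - <<'E'
from h import *
order.hand_in();print(bot.read_time())
E
```

```text
the job is handed in; nothing more can be done
the job is handed in; nothing more can be done
```

The sawing board is set for its shortest piece, and I handed the job in at about 39 s of the 72 s allowed.

- **Turret:** I pushed the tab a quarter turn anticlockwise with the shut fingers. The longest screw (four dots) clicked into place pointing at the strip, and the wrist pictures before and after the strip pushes show it there.
- **Strip:** I pushed it to the fence, then along it to the screw, then repeated both pushes gently. Each stopped on a clear rise in force: about 10 N and 4 N against the fence, then 6 N and 4.5 N against the screw. Both end pushes stopped at the same place, 79.8 and 79.9 mm along the board. That matches the strip's home position to within the calibration.
- **Last picture:** The strip lies along the fence with its end touching the screw head, and the arm is clear of everything. The burnisher, marker and sanding block look unmoved, which I judged by eye.

No check failed. The predicted picture positions were off by about 2 pixels, which fits the stated calibration error.

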